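# Shut the stationery drawer and hold up the full clip tin

## Task

The upper drawer of the little desk-top cabinet has just been restocked with clips: push it fully shut first. Then find out which of the three identical closed clip tins is still full, lifting the tins clear of the desk one at a time to compare their weight, and stand the lighter ones back upright on the desk, without tipping any tin over or disturbing the other things on the desk. Finish while holding the heaviest tin still and upright in the gripper, at least 15 cm clear of the desk, and do not put it down or let it go.

Things in the scene. Friction and masses are not known exactly. Their poses are not given: they have to be found in the camera images.
- cabinet_drawer0 (a joint): How far the upper drawer of the small desk-top stationery cabinet stands open, in m: 0 = fully shut, against its stop; it starts 0.06 to 0.11 open and slides with light friction (a few N at most). The cabinet (pale wood, white fronts, 240 mm deep, 220 wide, 130 high, two drawers one over the other, each with a dark bar handle) is fixed to the desk.
- cabinet_drawer0_handle (a point): Middle of the upper drawer's bar handle, the bar is about 120 mm long and 11 mm thick, 35 mm in front of the drawer's face and about 95 mm above the desk. It moves with the drawer. Axes: x points into the cabinet (push this way to shut the drawer), y along the bar, z up; the cabinet is turned by up to 0.3 rad.
- tin_a_mid (a point): Centre (half-way up, 42 mm above its underside) of one of three identical closed tins of paper clips: plain metal upright cylinder, 58 mm across the body (61 mm over the lid's rim), 85 mm high, smooth lid without knob. z along its axis, up. The tins weigh between 0.1 and 0.6 kg; one is full and weighs at least twice as much as either of the others, and neither look nor place tells which.
- tin_b_mid (a point): Centre (half-way up, 42 mm above its underside) of one of three identical closed tins of paper clips: plain metal upright cylinder, 58 mm across the body (61 mm over the lid's rim), 85 mm high, smooth lid without knob. z along its axis, up. The tins weigh between 0.1 and 0.6 kg; one is full and weighs at least twice as much as either of the others, and neither look nor place tells which.
- tin_c_mid (a point): Centre (half-way up, 42 mm above its underside) of one of three identical closed tins of paper clips: plain metal upright cylinder, 58 mm across the body (61 mm over the lid's rim), 85 mm high, smooth lid without knob. z along its axis, up. The tins weigh between 0.1 and 0.6 kg; one is full and weighs at least twice as much as either of the others, and neither look nor place tells which.
- pen_cup: Bystander, loose: white round pen cup, 72 mm across, 95 mm high, with pens sticking up to about 155 mm. Origin at the centre of its underside.
- stapler: Bystander, loose: black stapler, about 135 x 34 x 57 mm. Origin at the centre of its underside.
- pin_jar: Bystander, loose: round glass jar with a wooden lid, 68 mm across, 64 mm high (not one of the tins). Origin at the centre of its underside.
- tape_roll: Bystander, loose: cardboard-coloured roll of tape lying flat, 60 mm across, 19 mm high, hole 40 mm. Origin at the centre of its underside.
- notebook: Bystander, loose: closed blue notebook lying flat, 150 x 210 x 16 mm. Origin at the centre of its underside.
- mouse: Bystander, loose: black computer mouse, 100 x 60 x 29 mm. Origin at the centre of its underside.
- flask: Bystander, loose: blue drinking flask, 70 mm across, 180 mm high. Origin at the centre of its underside.
Mind the look-alikes: they are no part of the job. What is shaped like the part that bears tin_b_mid but orange is not meant. Leave any green look-alike of the part that bears tin_a_mid alone.

How it is judged (in metres and radians):
On the way, in this order (a step that is already met when the one before it is completed fails the run):
1. the upper drawer is fully shut (value of joint cabinet_drawer0 below 0.006 m), for 0.2 s.
2. one of the lighter tins is lifted clear of the desk (the full one, which presses on the desk with over 3 N, stays standing meanwhile) (((height (world z) of tin_a_mid above 0.0525 m and contact force between any of tin_b, tin_c and anything else above 3 N) or (height (world z) of tin_b_mid above 0.0525 m and contact force between any of tin_a, tin_c and anything else above 3 N) or (height (world z) of tin_c_mid above 0.0525 m and contact force between any of tin_a, tin_b and anything else above 3 N))), for 0.1 s.
3. the heaviest tin is held up (neither of the two left standing presses on the desk with over 3 N) (((height (world z) of tin_a_mid above 0.1625 m and height (world z) of each of tin_b_mid, tin_c_mid below 0.05 m and contact force between each of tin_b, tin_c and anything else below 3 N) or (height (world z) of tin_b_mid above 0.1625 m and height (world z) of each of tin_a_mid, tin_c_mid below 0.05 m and contact force between each of tin_a, tin_c and anything else below 3 N) or (height (world z) of tin_c_mid above 0.1625 m and height (world z) of each of tin_a_mid, tin_b_mid below 0.05 m and contact force between each of tin_a, tin_b and anything else below 3 N))), for 0.2 s.
At the end, for the whole second after the job is handed in: Upper drawer shut to 6 mm; the heaviest tin held by the fingers alone, upright to 0.35 rad, at rest, underside over 12 cm above the desk; the two others standing upright (0.15 rad) on the desk, at rest, untouched, each pressing with under 3 N (the full tin: over 3.9 N) (value of joint cabinet_drawer0 below 0.006 m and ((height (world z) of tin_a_mid above 0.1625 m and angle between tin_a_mid's own z axis and vertical below 0.35 rad and linear speed of tin_a below 0.03 m/s and contact force between the fingers and tin_a above 1 N and (contact force between tin_a and cabinet below 0.3 N and contact force between tin_a and tin_b below 0.3 N and contact force between tin_a and tin_c below 0.3 N and contact force between tin_a and pen_cup below 0.3 N and contact force between tin_a and flask below 0.3 N) and height (world z) of tin_b_mid between 0.036 and 0.05 m and angle between each of tin_b_mid, tin_c_mid's own z axis and vertical below 0.15 rad and linear speed of each of tin_b, tin_c below 0.02 m/s and contact force between the fingers and tin_b below 0.2 N and contact force between each of tin_b, tin_c and anything else below 3 N and height (world z) of tin_c_mid between 0.036 and 0.05 m and contact force between the fingers and tin_c below 0.2 N) or (height (world z) of tin_b_mid above 0.1625 m and angle between tin_b_mid's own z axis and vertical below 0.35 rad and linear speed of tin_b below 0.03 m/s and contact force between the fingers and tin_b above 1 N and (contact force between tin_b and cabinet below 0.3 N and contact force between tin_b and tin_a below 0.3 N and contact force between tin_b and tin_c below 0.3 N and contact force between tin_b and pen_cup below 0.3 N and contact force between tin_b and flask below 0.3 N) and height (world z) of tin_a_mid between 0.036 and 0.05 m and angle between each of tin_a_mid, tin_c_mid's own z axis and vertical below 0.15 rad and linear speed of each of tin_a, tin_c below 0.02 m/s and contact force between the fingers and tin_a below 0.2 N and contact force between each of tin_a, tin_c and anything else below 3 N and height (world z) of tin_c_mid between 0.036 and 0.05 m and contact force between the fingers and tin_c below 0.2 N) or (height (world z) of tin_c_mid above 0.1625 m and angle between tin_c_mid's own z axis and vertical below 0.35 rad and linear speed of tin_c below 0.03 m/s and contact force between the fingers and tin_c above 1 N and (contact force between tin_c and cabinet below 0.3 N and contact force between tin_c and tin_a below 0.3 N and contact force between tin_c and tin_b below 0.3 N and contact force between tin_c and pen_cup below 0.3 N and contact force between tin_c and flask below 0.3 N) and height (world z) of tin_a_mid between 0.036 and 0.05 m and angle between each of tin_a_mid, tin_b_mid's own z axis and vertical below 0.15 rad and linear speed of each of tin_a, tin_b below 0.02 m/s and contact force between the fingers and tin_a below 0.2 N and contact force between each of tin_a, tin_b and anything else below 3 N and height (world z) of tin_b_mid between 0.036 and 0.05 m and contact force between the fingers and tin_b below 0.2 N))); the arm keeps its last pose, push and grip.
It fails at once if a tin is lifted while the drawer is still open (value of joint cabinet_drawer0 above 0.015 m and height (world z) of any of tin_a_mid, tin_b_mid, tin_c_mid above 0.0625 m).
It fails at once if a tin is tipped over (angle between any of tin_a_mid, tin_b_mid, tin_c_mid's own z axis and vertical above 0.8 rad).
It fails at once if two tins are lifted at once (height (world z) of each of tin_a_mid, tin_b_mid above 0.0625 m or height (world z) of each of tin_a_mid, tin_c_mid above 0.0625 m or height (world z) of each of tin_b_mid, tin_c_mid above 0.0625 m).
It fails at once if another thing on the desk is disturbed (moved by more than 3 cm) (distance of any of pen_cup, stapler, pin_jar, tape_roll, notebook, mouse, flask from where it was at the start of the episode above 0.03 m).
It also fails if it takes over 72 s, if anything falls off the work surface, if the arm or the gripper's body presses on something with over 40 N, if the wrist force passes 120 N, or if a joint passes its speed limit or range.

## Robot

A 6-joint arm with a two-finger parallel gripper is mounted at the origin on the work surface. World frame = base frame: x ahead of the robot, y to its left, z up, the work surface at z = 0. Lengths are in mm, angles in rad, forces in N, time in s.
With the tool pointing down it reaches from about 350 to 875 mm from the base axis. Payload 4.2 kg.
Tool frame: the origin (TCP) lies between the finger pads; the fingertips stand 17 mm ahead of it and the grasp point (between the pads) lies 2 mm behind it (nose_length is the distance from the TCP to the fingertips, in mm); z points along the fingers, y is the direction in which the jaws open and shut (so a half turn about z gives the same grasp; the last joint's range is limited). The gripper opens to 85 mm and grips with 20 to 120 N. Pads are 22 mm wide; open, the fingers measure 114 mm over their backs; the gripper's body (76 mm by 85 mm) begins 54 mm behind the grasp point. The pads swing forward as they close: fully open they stand 13 mm farther back than shut.
Start: joints at [-1, 0.385, 0.008, 0, -1.194, -0.259], TCP at [191.748, -594.838, 248.312] pointing down, gripper open.
Joint ranges: [-3.14, 3.14], [-1.21, 2.06], [-1.07, 1.41], [-3.16, 2.05], [-2.99, -0.16], [-3.1, 3.1]. Speed limits (rad/s): [2.79, 2.79, 3.14, 3.14, 3.14, 3.14].

## Interface

Orientations are given as a unit quaternion [x, y, z, w].
In Python, from bench import * gives the robot as it stands.
- The arm moves only by the tool jog_arm, never from a script. Its argument "increments" is a list of rows, each a list of 4 numbers: the shift along the tool's x, y, z in m, then the turn about the tool's z in degrees. A call has 1 to 10 rows; each row is the pose to reach, as a shift and turn from the pose measured when the call began, along the tool's axes at that moment; what a row does not reach only later rows make up. A row lasts 1/8 s, in which the tool goes at most 62.5 mm and 10.7 degrees, less where a joint would pass 70% of its speed; a pose out of reach is approached as far as the arm can. A call with a gripper value outside its range is refused whole. "hand" is the gripper's target within -1 to 1 (fully open at 1, half-way at 0, shut at -1), set as the call begins (left out, the last holds). The fingers move at their own pace and stop on an object; the grip force is fixed at half the most. Time passes only in rows, so rows that repeat a pose let the fingers close. It gives the time, the measured TCP pose, the force and the opening at its end, in the units of the state.
- read_state(): the state, without advancing time (a new reading comes with each control period).
- get_image(name): name is "scene" or "side" or "wrist"; returns the picture (480x640x3 uint8, red, green, blue); there is no depth.
- calibration(name): a dict with "fx", "fy", "cx", "cy" (pixels), "D" ([k1, k2, p1, p2, k3] as OpenCV has them; the pictures are not rectified), "position" and "rotation" of the camera in the world; the wrist camera has in their place "hand_eye" (4x4, takes a point from camera to tool coordinates, whose origin is the TCP and whose axes are the flange's). Camera axes: x right, y up, looking along -z (the intrinsics and any distortion apply to the point x, -y, -z); pixel columns grow to the right and rows downward; lengths in mm; the calibration is good to about 2 mm. A picture is of the moment at which its call begins: read the wrist's pose just before it. calibration takes no time and is no camera call.
- job_done(): hands the job in, once; it reports no verdict.
The state is a dict: "clock": time; "joints": joint angles; "joint_vel": joint speeds; "joint_efforts": joint torques, N m; "position": TCP position; "ee_rot": TCP orientation; "contact_force": force on the tool from outside, world axes, zero at the start; "wrist_torque": the same for the moment, N m; "gripper_width": finger opening in mm.
Only numpy, scipy, OpenCV 4.12 (cv2) and the standard library are available. Lean on these libraries where they do the work, as an engineer would, in place of code of your own. Each camera call takes 0.05 s, during which the arm holds its last target.

## Working session

There is one attempt and no reset: what is moved stays moved. The work goes in short steps, Python scripts to look and compute and a tool call to move; the robot and the scene stay as the last step left them, time stands still between calls to the robot, and variables do not carry over. Pictures are saved under pics/ and viewed, and the job is handed in when it is done.

Besides the shell and the picture viewer there is one more tool, called after "Request:" as name(argument=value, ...) on one line, values as JSON. jog_arm: Moves the arm, as the interface text tells. Its arguments: {"type":"object","properties":{"increments":{"type":"array"},"hand":{"type":"number"}},"required":["increments"]}

```bash
ls; mkdir -p pics; python3 - <<'E'
from bench import *
import cv2
s=read_state(); print(s)
for n in ("scene","side","wrist"):
    c=calibration(n); print(n,c)
    cv2.imwrite(f"pics/{n}0.png",get_image(n)[:,:,::-1])
E
```

```text
pics
{'clock': 0.0, 'joints': array([-1.00042210e+00,  3.85531524e-01,  6.61554588e-03, -4.90544084e-04,
       -1.19397250e+00, -2.58619812e-01]), 'joint_vel': array([ 0.00159942,  0.00089922,  0.00028547, -0.00156563,  0.00022275,
       -0.00152256]), 'joint_efforts': array([-5.17508142e-04, -3.92292631e+01,  1.88399756e+01,  4.18610528e+00,
       -4.60855590e-03, -3.45145693e-06]), 'position': array([ 191.56788633, -594.34425333,  247.23387219]), 'ee_rot': array([-1.55157247e-01,  9.87889206e-01,  1.04930135e-03, -2.12620915e-04]), 'contact_force': array([-0.17341313, -0.00709405,  0.75210343]), 'wrist_torque': array([ 0.04220221,  0.038893  , -0.03589932]), 'gripper_width': 85.63448321835266}
scene {'fx': 564.6116274162994, 'fy': 564.6116274162994, 'cx': 325.59644672704866, 'cy': 246.23581539848772, 'D': array([0.0195797, 0.       , 0.       , 0.       , 0.       ]), 'position': array([1242.70524294, -655.57028936, 1148.14692693]), 'rotation': array([0.33085553, 0.1393068 , 0.36006653, 0.86109252])}
side {'fx': 464.04051690575966, 'fy': 464.04051690575966, 'cx': 319.03526732378435, 'cy': 235.1150165059206, 'D': array([-0.0883572,  0.       ,  0.       ,  0.       ,  0.       ]), 'position': array([ 167.18992284,  782.85066798, 1092.11416695]), 'rotation': array([-0.08594963,  0.33319777,  0.91474318, -0.21174708])}
wrist {'fx': 393.210001476952, 'fy': 393.210001476952, 'cx': 312.6219440379336, 'cy': 231.9937203363172, 'D': array([0.00758552, 0.        , 0.        , 0.        , 0.        ]), 'hand_eye': array([[ 4.91118408e-04,  9.48155126e-01,  3.17807515e-01,
         8.31590456e+01],
       [ 9.99999224e-01, -1.01844211e-04, -1.24148706e-03,
        -1.29781602e+00],
       [-1.14475546e-03,  3.17807878e-01, -9.48154440e-01,
        -1.25781703e+02],
       [ 0.00000000e+00,  0.00000000e+00,  0.00000000e+00,
         1.00000000e+00]])}
```

View pics/scene0.png

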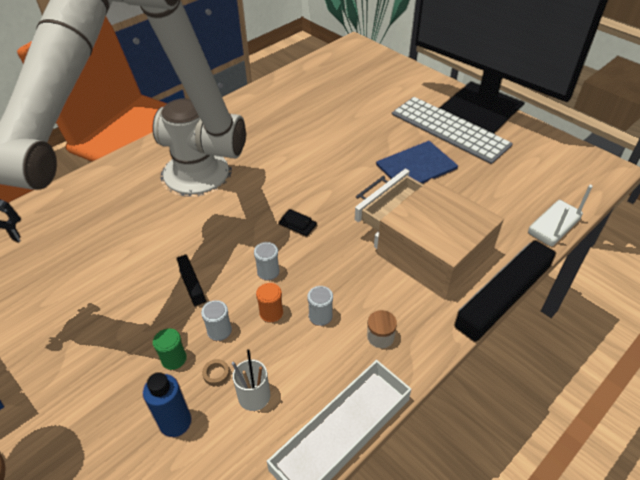

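View pics/side0.png

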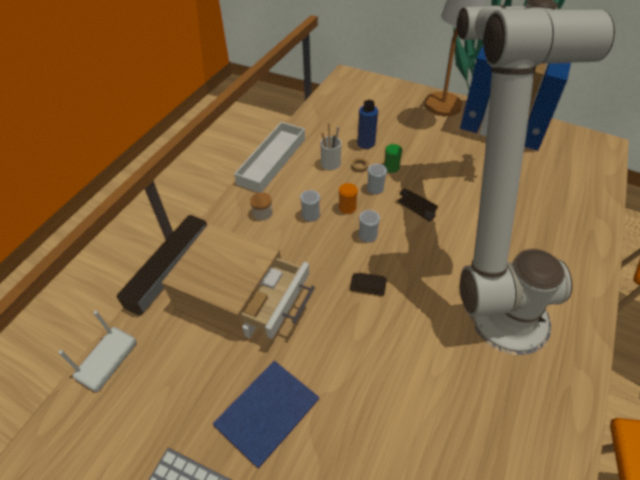

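View pics/wrist0.png

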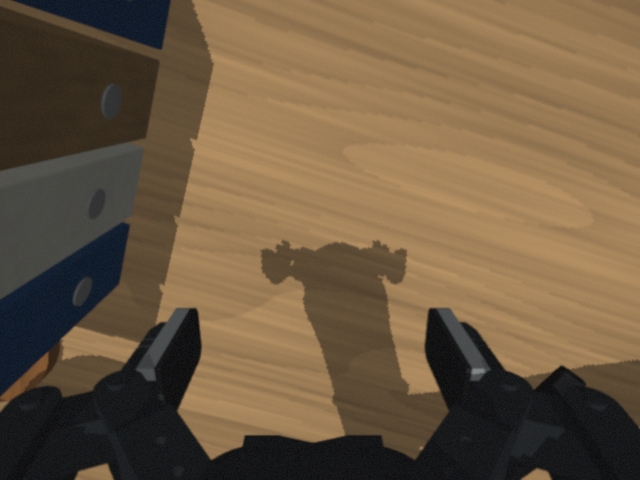

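The scene view shows grey tins near (266,260), (216,320) and (320,305), with orange and green look-alikes at (270,302) and (169,349). The cabinet's upper drawer is open, its front at about (383,195). In the side view the tins are at (369,227), (376,179) and (311,206), and the drawer front is near (288,298).

```bash
cat > h.py <<'E'
import numpy as np, cv2
from scipy.spatial.transform import Rotation as R
from bench import *
def cam(n,st=None):
    c=calibration(n); K=np.array([[c["fx"],0,c["cx"]],[0,c["fy"],c["cy"]],[0,0,1]])
    F=np.diag([1.,-1,-1])
    if n=="wrist":
        He=np.array(c["hand_eye"]); Rt=R.from_quat(st["ee_rot"]).as_matrix()
        Rc=Rt@He[:3,:3]; p=Rt@He[:3,3]+st["position"]
    else:
        q=np.array(c["rotation"]); Rc=R.from_quat(q).as_matrix(); p=np.array(c["position"])
    return K,np.array(c["D"]),Rc@F,p
def ray(C,uv):
    K,D,Rc,p=C; n=cv2.undistortPoints(np.array([[uv]],float),K,D)[0,0]
    return p,Rc@np.array([n[0],n[1],1])
def onz(C,uv,z):
    p,d=ray(C,uv); return p+d*(z-p[2])/d[2]
def proj(C,P):
    K,D,Rc,p=C; P=np.atleast_2d(P)
    return cv2.projectPoints((P-p)@Rc,np.zeros(3),np.zeros(3),K,D)[0][:,0]
def tri(rs):
    A=0;b=0
    for p,d in rs:
        d=d/np.linalg.norm(d);M=np.eye(3)-np.outer(d,d);A=A+M;b=b+M@p
    return np.linalg.solve(A,b)
E
python3 - <<'E'
from h import *
S=cam("scene");T=cam("side")
print(proj(S,[[0,0,0],[0,0,100]]),proj(T,[[0,0,0]]))
for z in (42,):
  for a,b in (((266,260),(369,227)),((216,320),(376,179)),((320,305),(311,206)),((270,302),(348,199)),((169,349),(393,158)),((252,385),(331,152)),((381,330),(261,205))):
    print(onz(S,a,z).round(),onz(T,b,z).round(),tri([ray(S,a),ray(T,b)]).round())
a=cv2.imread("pics/scene0.png")[160:280,330:520];cv2.imwrite("pics/sc.png",cv2.resize(a,None,fx=4,fy=4,interpolation=2))
a=cv2.imread("pics/side0.png")[220:360,150:330];cv2.imwrite("pics/si.png",cv2.resize(a,None,fx=4,fy=4,interpolation=2))
E
```

```text
[[195.58203925 172.51970639]
 [189.73218149 146.67420858]] [[509.57851972 317.12433586]]
[456. -99.  42.] [456. -99.  42.] [456. -99.  42.]
[ 515. -304.   42.] [ 516. -305.   42.] [ 516. -304.   42.]
[ 657. -100.   42.] [ 654. -102.   42.] [ 655. -101.   42.]
[ 565. -180.   42.] [ 562. -180.   42.] [ 563. -180.   41.]
[ 504. -428.   42.] [ 502. -429.   42.] [ 503. -428.   42.]
[ 706. -352.   42.] [ 710. -366.   42.] [ 707. -355.   50.]
[808. -49.  42.] [798. -38.  42.] [804. -44.  33.]
```

View pics/sc.png

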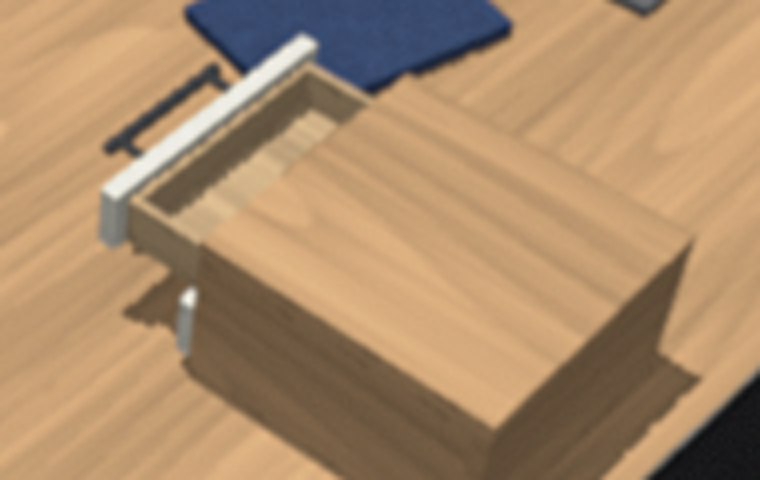

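View pics/si.png

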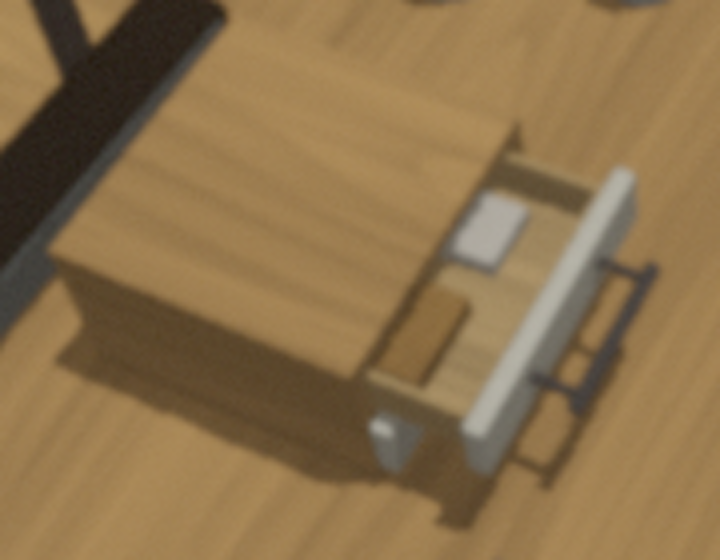

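```bash
python3 - <<'E'
from h import *
S=cam("scene");T=cam("side")
sc=lambda u,v:(330+u/4,160+v/4); si=lambda u,v:(150+u/4,220+v/4)
for n,a,b,z in (("hR",sc(108,148),si(652,268),95),("hL",sc(212,72),si(580,408),95),("top fR",sc(200,238),si(518,127),130),("top bL",sc(690,240),si(52,250),130),("frontR",sc(105,190),si(625,172),None),("frontL",sc(312,42),si(472,432),None),):
    p=tri([ray(S,a),ray(T,b)]);print(n,p.round(1), *( (onz(S,a,z).round(),onz(T,b,z).round()) if z else ()))
print("fL",onz(T,si(355,375),130).round(),"bR",onz(S,sc(492,430),130).round(),"fL s",onz(S,sc(405,78),130).round())
print("mouse",onz(S,(298,222),20).round(),onz(T,(368,284),20).round())
print("tool axes",R.from_quat(read_state()["ee_rot"]).as_matrix().round(4))
E
```

```text
hR [494.3 198.1  94.6] [496. 198.  95.] [493. 198.  95.]
hL [489.3 308.4  92.3] [493. 307.  95.] [486. 308.  95.]
top fR [614.9 154.3 124.9] [619. 151. 130.] [612. 157. 130.]
top bL [835.1 372.2 125.9] [838. 369. 130.] [831. 373. 130.]
frontR [536.6 150.4 116.1]
frontL [532.8 361.5 114.2]
fL [607. 364. 130.] bR [845. 154. 130.] fL s [615. 364. 130.]
mouse [396.  67.  20.] [384.  78.  20.]
tool axes [[-9.518e-01 -3.067e-01 -6.000e-04]
 [-3.067e-01  9.518e-01  1.500e-03]
 [ 1.000e-04  1.700e-03 -1.000e+00]]
```

```bash
cat >> h.py <<'E'
def plan(wps,step=55,turn=0):
    """world waypoints mm -> rows (tool m, deg)"""
    s=read_state(); Rt=R.from_quat(s["ee_rot"]).as_matrix(); p0=s["position"]; cur=p0.copy(); out=[]
    for w in wps:
        w=np.array(w,float); n=max(1,int(np.ceil(np.linalg.norm(w-cur)/step)))
        out+= [cur+(w-cur)*k/n for k in range(1,n+1)]; cur=w
    N=len(out)
    rows=[list((Rt.T@(o-p0)/1000).round(4))+[round(turn*min(1,(k+1)/N),1)] for k,o in enumerate(out)]
    print(s["clock"],N)
    for i in range(0,N,10): print([[float(x) for x in r] for r in rows[i:i+10]])
E
python3 - <<'E'
from h import *
plan([(300,-480,300),(440,-200,300)],turn=8)
E
```

```text
0.15 10
[[-0.0346, 0.019, -0.0131, 0.8], [-0.0691, 0.0379, -0.0262, 1.6], [-0.1037, 0.0569, -0.0393, 2.4], [-0.1383, 0.0758, -0.0524, 3.2], [-0.1748, 0.1131, -0.0524, 4.0], [-0.2113, 0.1503, -0.0523, 4.8], [-0.2478, 0.1876, -0.0522, 5.6], [-0.2843, 0.2249, -0.0522, 6.4], [-0.3209, 0.2621, -0.0521, 7.2], [-0.3574, 0.2994, -0.0521, 8.0]]
```

Request:
jog_arm(increments=[[-0.035, 0.019, -0.013, 1], [-0.07, 0.038, -0.026, 2], [-0.105, 0.057, -0.04, 3], [-0.14, 0.076, -0.052, 4], [-0.175, 0.113, -0.052, 5], [-0.211, 0.15, -0.052, 6], [-0.248, 0.188, -0.052, 7], [-0.284, 0.225, -0.052, 8], [-0.321, 0.262, -0.052, 9], [-0.357, 0.3, -0.052, 10]], hand=-1)

```text
clock: 1.4
position: [439.8, -197.8, 299.8]
ee_rot: [-0.068, 0.998, 0.001, -0.0]
contact_force: [0.4, -1.1, 0.0]
gripper_width: 0.2
```

```bash
python3 - <<'E'
from h import *
print(R.from_quat(read_state()["ee_rot"]).as_matrix().round(3), read_state()["position"])
plan([(445,-180,300),(430,253,280)],turn=5.6)
E
```

```text
[[-0.991 -0.136 -0.001]
 [-0.136  0.991  0.002]
 [ 0.     0.002 -1.   ]] [ 439.81838632 -197.84173443  299.82831603]
1.4 9
[[-0.0076, 0.017, -0.0001, 0.6], [-0.0131, 0.0708, 0.0024, 1.2], [-0.0186, 0.1247, 0.005, 1.9], [-0.0241, 0.1786, 0.0076, 2.5], [-0.0296, 0.2325, 0.0102, 3.1], [-0.0351, 0.2863, 0.0128, 3.7], [-0.0407, 0.3402, 0.0154, 4.4], [-0.0462, 0.3941, 0.018, 5.0], [-0.0517, 0.4479, 0.0206, 5.6]]
```

Request:
jog_arm(increments=[[-0.008, 0.05, 0, 1], [-0.015, 0.1, 0.005, 1.5], [-0.02, 0.15, 0.005, 2], [-0.025, 0.2, 0.01, 3], [-0.03, 0.25, 0.01, 4], [-0.035, 0.3, 0.015, 5], [-0.04, 0.35, 0.015, 5.5], [-0.046, 0.4, 0.02, 5.5], [-0.052, 0.448, 0.02, 5.5], [-0.052, 0.448, 0.02, 5.5]])

```text
clock: 2.65
position: [430.1, 255.7, 279.8]
ee_rot: [-0.022, 1.0, 0.001, -0.001]
contact_force: [-0.3, 0.6, 0.1]
gripper_width: -0.1
```

```bash
python3 - <<'E'
from h import *
s=read_state();print(R.from_quat(s["ee_rot"]).as_matrix().round(3), s["position"])
im=get_image("wrist");cv2.imwrite("pics/w1.png",im[:,:,::-1])
plan([(430,253,95)])
C=cam("wrist",s);print(proj(C,[[492,253,95],[494,198,95],[489,308,95]]))
E
```

```text
[[-0.999 -0.044 -0.001]
 [-0.044  0.999  0.001]
 [ 0.001  0.001 -1.   ]] [430.05621641 255.65672368 279.78896049]
2.7 4
[[-0.0001, -0.0003, 0.0462, 0.0], [-0.0002, -0.0007, 0.0924, 0.0], [-0.0003, -0.001, 0.1387, 0.0], [-0.0004, -0.0013, 0.1849, 0.0]]
[[307.5744364  276.72427803]
 [243.92465608 276.30872355]
 [371.22911352 276.1032601 ]]
```

View pics/w1.png

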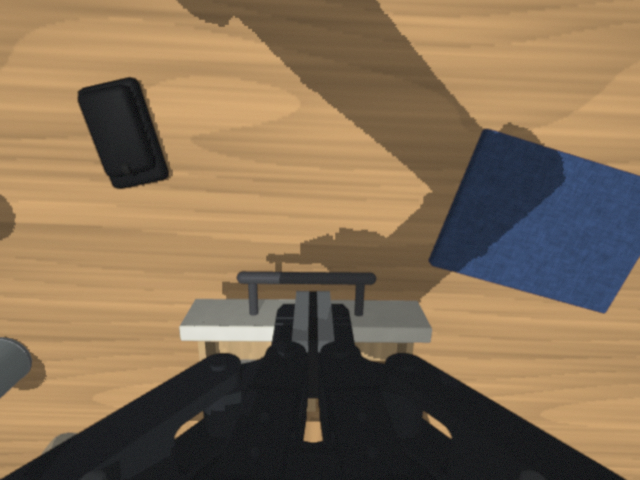

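The wrist view shows the handle bar from (240,277) to (374,278), within 2 px of my projection. It lies parallel to the jaws. I'll descend in front of it.

Request:
jog_arm(increments=[[0, 0, 0.045, 0], [0, 0, 0.09, 0], [0, -0.001, 0.14, 0], [0, -0.001, 0.184, 0], [0, -0.001, 0.184, 0], [-0.02, -0.001, 0.184, 0], [-0.03, -0.001, 0.184, 0], [-0.038, -0.001, 0.184, 0]])

```text
clock: 3.7
position: [468.5, 255.1, 97.3]
ee_rot: [-0.021, 1.0, 0.001, -0.0]
contact_force: [-0.3, -0.0, -1.0]
gripper_width: 0.2
```

Request:
jog_arm(increments=[[-0.008, 0, 0, 0], [-0.016, 0, 0, 0], [-0.024, 0, 0, 0], [-0.032, 0, 0, 0], [-0.04, 0, 0, 0], [-0.048, 0, 0, 0], [-0.054, 0, 0, 0]])

```text
clock: 4.58
position: [523.0, 257.2, 97.1]
ee_rot: [-0.021, 1.0, 0.001, -0.0]
contact_force: [-1.3, -1.3, 1.0]
gripper_width: 0.0
```

Request:
jog_arm(increments=[[-0.005, 0, 0, 0], [-0.01, 0, 0, 0], [-0.015, 0, 0, 0], [-0.02, 0, 0, 0]])

```text
clock: 5.08
position: [543.1, 258.0, 97.0]
ee_rot: [-0.021, 1.0, 0.001, -0.0]
contact_force: [-0.7, -1.1, 0.0]
gripper_width: -0.1
```

```bash
python3 - <<'E'
from h import *
im=get_image("side");a=im[200:380,130:370,::-1];cv2.imwrite("pics/si2.png",cv2.resize(a,None,fx=3,fy=3,interpolation=2))
im=get_image("scene");a=im[120:290,310:520,::-1];cv2.imwrite("pics/sc2.png",cv2.resize(a,None,fx=3,fy=3,interpolation=2))
E
```

```text
(no output)
```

View pics/si2.png

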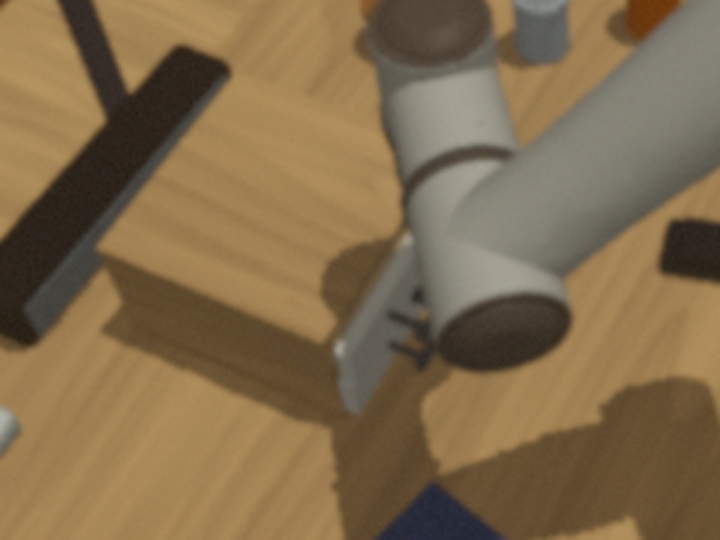

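View pics/sc2.png

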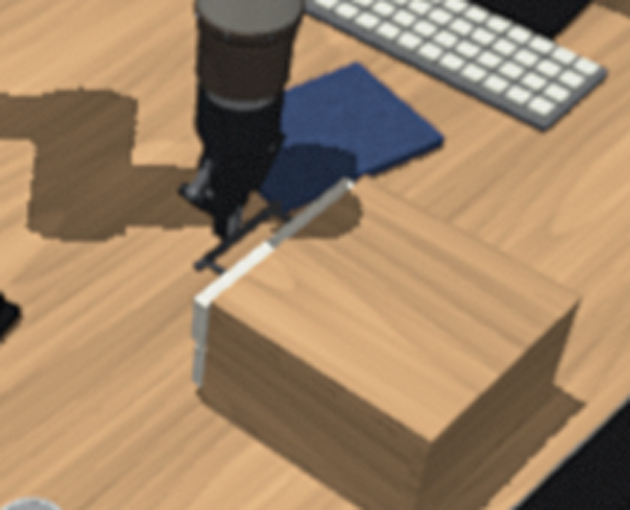

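The drawer is almost shut. The white front at (275,240) in the crop stands nearly against the cabinet. I'll push gently until it stops.

Request:
jog_arm(increments=[[-0.002, 0, 0, 0], [-0.004, 0, 0, 0], [-0.006, 0, 0, 0]])

```text
clock: 5.55
position: [549.4, 258.6, 97.1]
ee_rot: [-0.021, 1.0, 0.001, -0.0]
contact_force: [-6.5, 1.0, 3.5]
gripper_width: -0.2
```

Request:
jog_arm(increments=[[-0.002, 0, 0, 0], [-0.003, 0, 0, 0]])

```text
clock: 5.8
position: [549.5, 258.5, 97.1]
ee_rot: [-0.021, 1.0, 0.0, -0.003]
contact_force: [-12.1, 1.9, 7.3]
gripper_width: 0.0
```

The drawer has stopped: 549.4 to 549.5 mm while the force rose to 12 N, so it is shut. Now I'll back off and go to the first tin.

```bash
python3 - <<'E'
from h import *
plan([(500,256,97),(470,230,150),(440,150,230),(456,-99,230)])
E
```

```text
5.8 11
[[0.0496, -0.0005, 0.0004, 0.0], [0.0653, -0.0128, -0.026, 0.0], [0.081, -0.0252, -0.0525, 0.0], [0.0922, -0.0514, -0.0791, 0.0], [0.1035, -0.0776, -0.1057, 0.0], [0.1147, -0.1038, -0.1323, 0.0], [0.1136, -0.1536, -0.1324, 0.0], [0.1125, -0.2035, -0.1325, 0.0], [0.1113, -0.2534, -0.1325, 0.0], [0.1102, -0.3033, -0.1326, 0.0]]
[[0.1091, -0.3532, -0.1326, 0.0]]
```

Request:
jog_arm(increments=[[0.02, 0, 0, 0], [0.06, -0.003, 0, 0], [0.08, -0.025, -0.04, 0], [0.1, -0.06, -0.09, 0], [0.112, -0.1, -0.13, 0], [0.113, -0.154, -0.132, 0], [0.112, -0.204, -0.133, 0], [0.111, -0.254, -0.133, 0], [0.11, -0.305, -0.133, 0], [0.109, -0.353, -0.133, 0]])

```text
clock: 7.05
position: [456.6, -100.5, 231.0]
ee_rot: [-0.021, 1.0, 0.0, -0.002]
contact_force: [0.8, 0.1, 0.5]
gripper_width: 0.2
```

Request:
jog_arm(increments=[[0, 0, 0, 0], [0, 0, 0, 0], [0, 0, 0, 0]], hand=1)

```text
clock: 7.42
position: [456.8, -99.6, 231.1]
ee_rot: [-0.022, 1.0, 0.0, -0.001]
contact_force: [-0.3, -0.4, -0.1]
gripper_width: 54.3
```

```bash
python3 - <<'E'
from h import *
s=read_state();print(s["position"],s["contact_force"])
im=get_image("wrist");cv2.imwrite("pics/w2.png",im[:,:,::-1])
C=cam("wrist",s);print(proj(C,[[456,-99,85],[515.5,-304.5,85],[655,-101,85]]))
im=get_image("side");a=im[100:380,130:450,::-1];cv2.imwrite("pics/si3.png",cv2.resize(a,None,fx=2,fy=2,interpolation=2))
plan([(456,-99,45)])
E
```

```text
[456.79557914 -99.62781492 231.13871155] [-0.31408264 -0.37162529 -0.12830452]
[[315.10204372 220.66073812]
 [ 41.00330356 284.50965919]
 [302.50113977 437.14833256]]
7.525 4
[[0.0, 0.0001, 0.0465, 0.0], [0.0001, 0.0002, 0.0931, 0.0], [0.0001, 0.0003, 0.1396, 0.0], [0.0002, 0.0004, 0.1861, 0.0]]
```

View pics/w2.png

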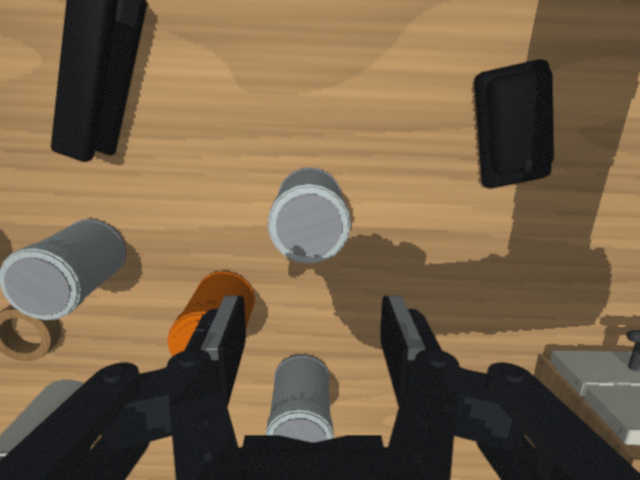

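View pics/si3.png

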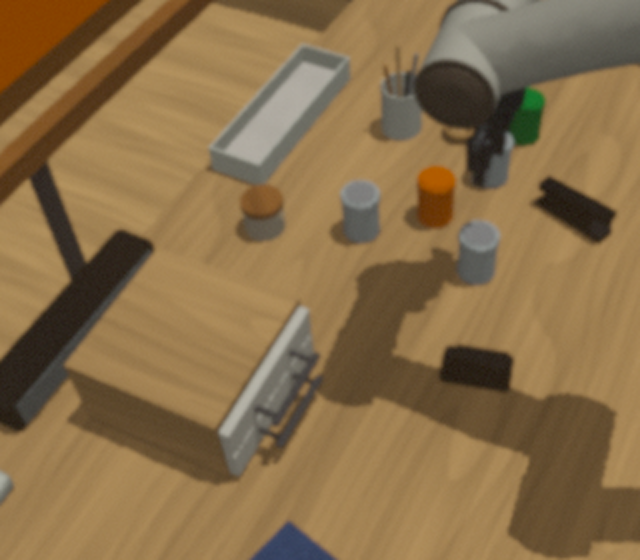

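The drawer is flush with the lower one in the side view. In the wrist view, tin A's lid is centred near (309,223), against a prediction of (315,221). I'll measure it properly.

```bash
python3 - <<'E'
from h import *
s=read_state();C=cam("wrist",s)
im=cv2.imread("pics/w2.png");hsv=cv2.cvtColor(im,cv2.COLOR_BGR2HSV)
m=((hsv[...,1]<60)&(hsv[...,2]>120)).astype(np.uint8)
n,l,st,c=cv2.connectedComponentsWithStats(m)
for i in range(1,n):
    if st[i,4]>800:
        cs=cv2.findContours((l==i).astype(np.uint8),0,2)[0][0];e=cv2.fitEllipse(cv2.convexHull(cs));print(st[i],e,onz(C,e[0],85).round(1))
S=cam("scene");T=cam("side")
print(proj(S,[[456,-99,85],[456,-103,85]]),proj(T,[[456,-99,85],[456,-103,85]]))
a=cv2.imread("pics/scene0.png")[220:360,150:350];cv2.imwrite("pics/sc4.png",cv2.resize(a,None,fx=4,fy=4,interpolation=2))
E
```

```text
[ 267  183   84   75 4801] ((308.5885009765625, 222.36207580566406), (77.58341217041016, 83.48751831054688), 94.15815734863281) [ 457.4 -103.6   85. ]
[   0  248   80   72 4374] ((39.11173629760742, 283.6549377441406), (67.3910903930664, 85.37939453125), 119.34001159667969) [ 514.8 -305.7   85. ]
[ 266  409   68   33 1513] ((299.1890563964844, 427.06317138671875), (34.15950012207031, 67.64888763427734), 93.40766906738281) [ 643.9 -104.1   85. ]
[[264.63731016 248.89135301]
 [263.42702056 249.72217973]] [[370.05547067 217.48917915]
 [370.57282859 216.58297657]]
```

View pics/sc4.png

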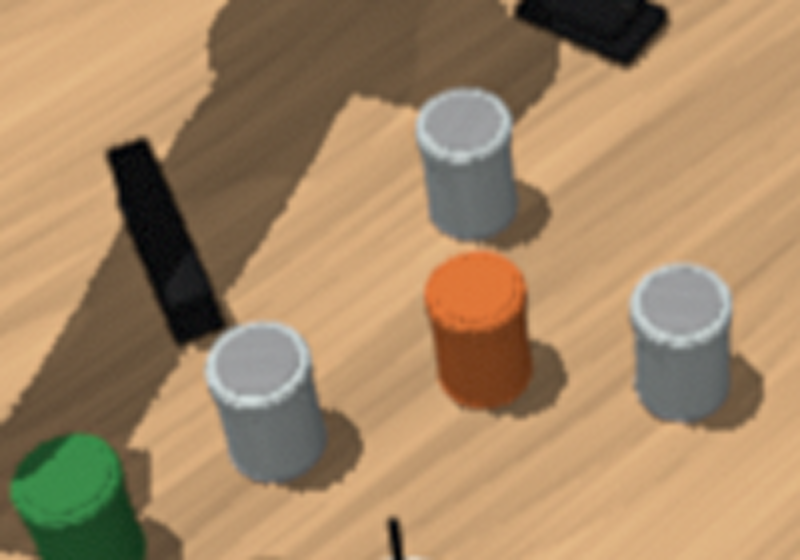

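```bash
python3 - <<'E'
from h import *
S=cam("scene")
for p in ((465,125),(259,364),(681,306),(476,291)): print(onz(S,(150+p[0]/4,220+p[1]/4),85).round(1))
plan([(457.5,-102,45)])
E
```

```text
[ 464.9 -101.3   85. ]
[ 521.6 -305.    85. ]
[ 662.2 -103.7   85. ]
[ 569.3 -182.    85. ]
7.525 4
[[-0.0003, -0.0007, 0.0465, 0.0], [-0.0006, -0.0013, 0.0931, 0.0], [-0.0009, -0.002, 0.1396, 0.0], [-0.0012, -0.0027, 0.1861, 0.0]]
```

Request:
jog_arm(increments=[[-0.001, -0.003, 0.04, 0], [-0.001, -0.003, 0.08, 0], [-0.002, -0.003, 0.11, 0], [-0.002, -0.003, 0.14, 0], [-0.002, -0.003, 0.165, 0], [-0.002, -0.003, 0.184, 0], [-0.002, -0.003, 0.185, 0]], hand=1)

```text
clock: 8.4
position: [457.7, -101.7, 45.0]
ee_rot: [-0.022, 1.0, 0.0, -0.003]
contact_force: [0.4, 0.1, 0.1]
gripper_width: 85.6
```

```bash
python3 - <<'E'
from h import *
s=read_state();print(s["position"],s["contact_force"],s["gripper_width"])
im=get_image("wrist");cv2.imwrite("pics/w3.png",im[:,:,::-1])
E
```

```text
[ 457.65612175 -101.68723087   45.04113041] [0.4302496  0.13833256 0.11276642] 85.56771834592004
```

View pics/w3.png

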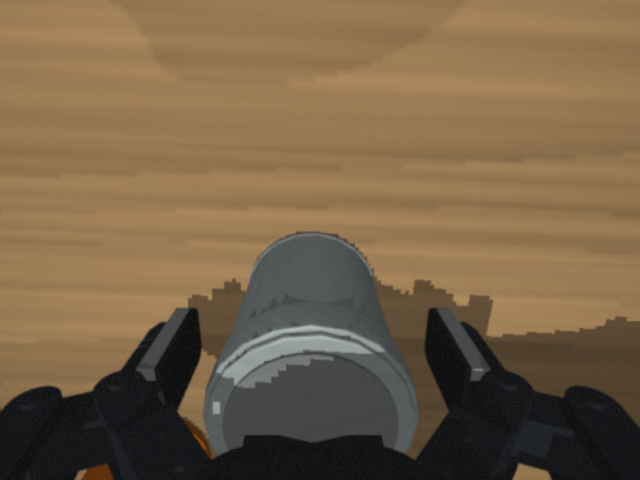

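```bash
python3 - <<'E'
from h import *
s=read_state();C=cam("wrist",s);print(onz(C,(312,326),83)+[30,0,0],onz(C,(205,410),83),onz(C,(416,410),83))
print(onz(C,(308,233),0)+[29,0,0])
E
```

```text
[ 461.21309114 -104.64659434   83.        ] [ 459.28332117 -133.29469699   83.        ] [456.70293811 -74.38753781  83.        ]
[ 462.59511039 -106.357702      0.        ]
```

Request:
jog_arm(increments=[[0, 0, 0, 0], [0, 0, 0, 0], [0, 0, 0, 0], [0, 0, 0, 0], [0, 0, 0, 0]], hand=-1)

```text
clock: 9.07
position: [459.3, -101.6, 47.0]
ee_rot: [-0.023, 1.0, 0.0, -0.001]
contact_force: [-1.9, 1.1, 7.3]
gripper_width: 56.9
```

Request:
jog_arm(increments=[[0, 0, 0, 0], [0, 0, -0.005, 0], [0, 0, -0.01, 0], [0, 0, -0.02, 0], [0, 0, -0.03, 0], [0, 0, -0.035, 0], [0, 0, -0.035, 0], [0, 0, -0.035, 0], [0, 0, -0.035, 0]])

```text
clock: 10.2
position: [459.2, -101.7, 81.7]
ee_rot: [-0.023, 1.0, 0.0, -0.001]
contact_force: [0.1, 0.6, -1.4]
gripper_width: 57.0
```

```bash
cat > weigh.py <<'E'
from h import *
import sys
f=[]
for i in range(8):
    s=read_state(); f.append(np.r_[s["contact_force"],s["wrist_torque"],s["joint_efforts"][1:3]])
    im=get_image("side" if i%2 else "wrist")
    if i<2: cv2.imwrite(f"pics/{sys.argv[1]}_{i}.png",im[:,:,::-1])
f=np.array(f);print(f.mean(0).round(2),f.std(0).round(2));print(s["position"],s["gripper_width"],s["clock"])
E
python3 weigh.py wa
```

```text
[ 1.900e-01 -2.000e-02 -1.150e+00  0.000e+00  1.000e-02  1.000e-02
 -3.065e+01  1.280e+01] [0.5  0.59 0.43 0.02 0.02 0.02 0.04 0.01]
[ 459.39756956 -101.63858452   81.99222715] 57.196698530437416 10.55
```

View pics/wa_1.png

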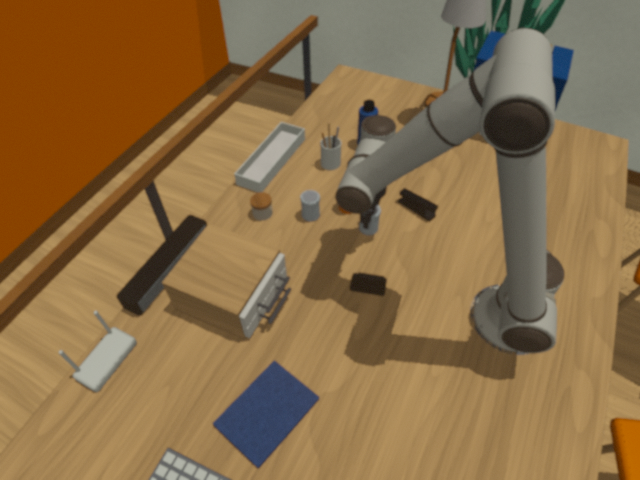

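View pics/wa_0.png

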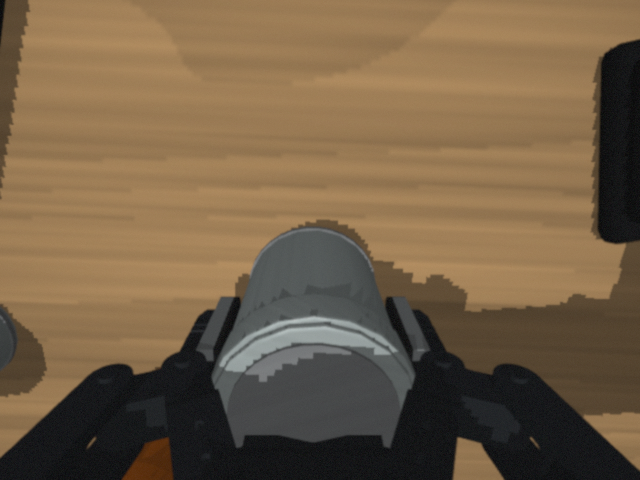

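Tin A is lifted squarely in the pads: its lid is at (315,390) and its shadow at (310,235) is separated from it. It weighs about 1.2 N, so it is light. I'll set it back down.

Request:
jog_arm(increments=[[0, 0, 0.01, 0], [0, 0, 0.02, 0], [0, 0, 0.028, 0], [0, 0, 0.032, 0], [0, 0, 0.034, 0], [0, 0, 0.035, 0], [0, 0, 0.035, 0]])

```text
clock: 11.48
position: [459.6, -101.6, 47.2]
ee_rot: [-0.023, 1.0, 0.0, -0.0]
contact_force: [0.6, -0.5, -0.7]
gripper_width: 57.1
```

Request:
jog_arm(increments=[[0, 0, 0, 0], [0, 0, 0, 0], [0, 0, 0, 0], [0, 0, 0, 0], [0, 0, 0, 0]], hand=1)

```text
clock: 12.1
position: [459.6, -101.6, 47.2]
ee_rot: [-0.023, 1.0, 0.0, -0.0]
contact_force: [-0.4, 0.3, 0.8]
gripper_width: 85.5
```

```bash
python3 - <<'E'
from h import *
plan([(459.6,-101.6,190),(660,-102,230)],step=50)
E
```

```text
12.1 8
[[0.0, 0.0, -0.0476, 0.0], [0.0001, 0.0001, -0.0952, 0.0], [0.0001, 0.0001, -0.1428, 0.0], [-0.04, -0.0018, -0.1508, 0.0], [-0.08, -0.0037, -0.1589, 0.0], [-0.12, -0.0056, -0.1669, 0.0], [-0.16, -0.0075, -0.1749, 0.0], [-0.2001, -0.0094, -0.183, 0.0]]
```

Request:
jog_arm(increments=[[0, 0, -0.025, 0], [0, 0, -0.07, 0], [0, 0, -0.12, 0], [0, 0, -0.16, 0], [-0.05, -0.002, -0.17, 0], [-0.1, -0.004, -0.175, 0], [-0.15, -0.007, -0.18, 0], [-0.2, -0.009, -0.183, 0], [-0.2, -0.009, -0.183, 0], [-0.2, -0.009, -0.183, 0]])

```text
clock: 13.35
position: [659.2, -101.6, 229.1]
ee_rot: [-0.023, 1.0, 0.001, -0.001]
contact_force: [0.7, -0.1, 0.0]
gripper_width: 85.1
```

```bash
cat > look.py <<'E'
from h import *
import sys
s=read_state();C=cam("wrist",s);print(s["position"],s["clock"])
im=get_image("wrist")[:,:,::-1].copy();cv2.imwrite(f"pics/{sys.argv[1]}.png",im)
hsv=cv2.cvtColor(im,cv2.COLOR_BGR2HSV)
m=((hsv[...,1]<60)&(hsv[...,2]>120)).astype(np.uint8)
n,l,st,c=cv2.connectedComponentsWithStats(m)
for i in range(1,n):
    if st[i,4]>800:
        cs=max(cv2.findContours((l==i).astype(np.uint8),0,2)[0],key=len);e=cv2.fitEllipse(cv2.convexHull(cs));print(st[i],np.round(e[0]),np.round(e[1]),onz(C,e[0],85).round(1))
E
python3 look.py w5
```

```text
[ 659.17286175 -101.63565055  229.12628236] 13.35
[ 269  178   84   80 5179] [311. 218.] [80. 83.] [ 655.9 -104.4   85. ]
[ 178  402  107   51 3789] [231. 423.] [ 60. 116.] [ 842.4 -164.6   85. ]
```

View pics/w5.png

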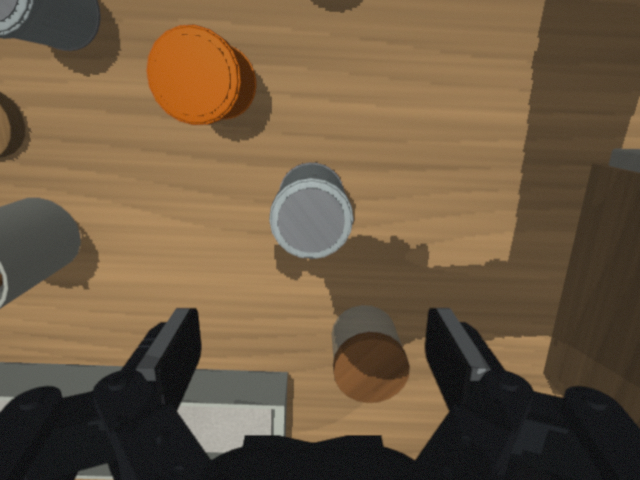

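Tin C's lid is at (311,218), which puts it at (656,-104). There is free desk on both sides for the fingers.

Request:
jog_arm(increments=[[0.001, -0.002, 0.04, 0], [0.002, -0.002, 0.08, 0], [0.002, -0.002, 0.11, 0], [0.002, -0.002, 0.14, 0], [0.002, -0.002, 0.165, 0], [0.002, -0.002, 0.183, 0], [0.002, -0.002, 0.184, 0]], hand=1)

```text
clock: 14.28
position: [655.4, -103.7, 45.0]
ee_rot: [-0.023, 1.0, 0.0, -0.002]
contact_force: [0.0, 0.3, 0.1]
gripper_width: 85.1
```

```bash
python3 look.py w6
```

```text
[ 655.4365012  -103.66123565   45.03583786] 14.275
[ 221  325  169   49 1149] [311. 386.] [121. 186.] [ 644.7 -106.2   85. ]
[ 226  334  153   50 2316] [303. 363.] [ 54. 148.] [ 637.7 -108.5   85. ]
```

View pics/w6.png

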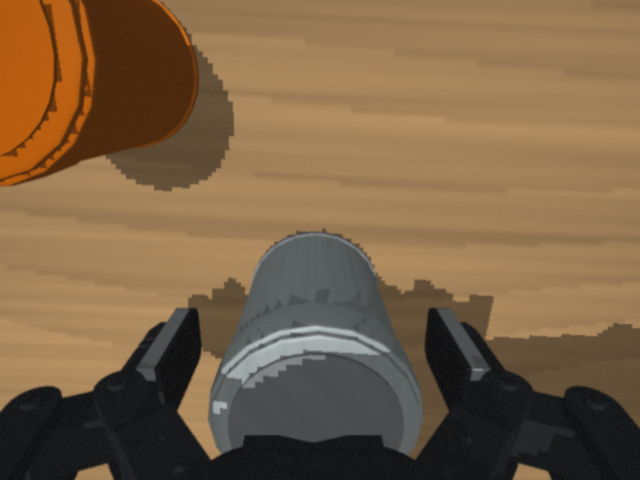

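Tin C stands centred between the open pads: its lid is at (315,400), the pads at 180 and 445. I'll grip it and lift 35 mm.

Request:
jog_arm(increments=[[0, 0, 0, 0], [0, 0, 0, 0], [0, 0, 0, 0], [0, 0, 0, 0], [0, 0, 0, 0], [0, 0, 0, 0]], hand=-1)

```text
clock: 15.08
position: [657.3, -103.4, 47.8]
ee_rot: [-0.023, 1.0, 0.0, 0.0]
contact_force: [-0.4, 1.9, 5.5]
gripper_width: 56.7
```

Request:
jog_arm(increments=[[0, 0, -0.005, 0], [0, 0, -0.01, 0], [0, 0, -0.02, 0], [0, 0, -0.03, 0], [0, 0, -0.035, 0], [0, 0, -0.035, 0], [0, 0, -0.035, 0], [0, 0, -0.035, 0]])

```text
clock: 16.08
position: [657.0, -103.4, 82.3]
ee_rot: [-0.023, 1.0, 0.0, -0.0]
contact_force: [0.1, -1.4, -4.2]
gripper_width: 56.9
```

```bash
python3 weigh.py wc
```

```text
[ 4.000e-02 -1.800e-01 -4.680e+00 -1.000e-02  0.000e+00  2.000e-02
 -4.941e+01  1.739e+01] [0.51 0.52 0.46 0.03 0.03 0.04 0.05 0.01]
[ 657.28754422 -103.46282735   82.70732828] 57.164524618247995 16.425
```

View pics/wc_0.png

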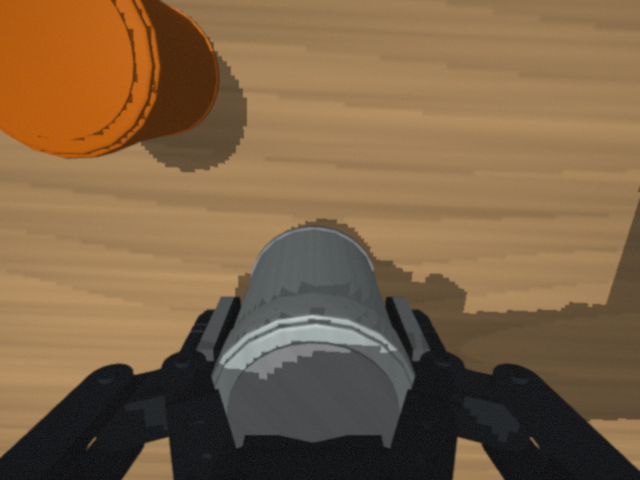

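Tin C weighs 4.7 N. That is above the 3.9 N limit only the full tin can reach, and four times tin A, so C is the full one. I'll lift it high.

Request:
jog_arm(increments=[[0, 0, -0.015, 0], [0, 0, -0.035, 0], [0, 0, -0.06, 0], [0, 0, -0.085, 0], [0, 0, -0.11, 0], [0, 0, -0.13, 0], [0, 0, -0.142, 0], [0, 0, -0.145, 0], [0, 0, -0.145, 0], [0, 0, -0.145, 0]])

```text
clock: 17.73
position: [656.8, -103.5, 226.5]
ee_rot: [-0.023, 1.0, 0.0, -0.001]
contact_force: [0.2, -0.6, -4.7]
gripper_width: 56.9
```

Request:
jog_arm(increments=[[0, 0, 0, 0], [0, 0, 0, 0], [0, 0, 0, 0], [0, 0, 0, 0]])

```text
clock: 18.23
position: [656.8, -103.5, 226.5]
ee_rot: [-0.023, 1.0, 0.0, -0.001]
contact_force: [-0.1, 0.3, -4.2]
gripper_width: 57.1
```

```bash
python3 weigh.py wd; python3 - <<'E'
from h import *
cv2.imwrite("pics/scf.png",get_image("scene")[:,:,::-1])
E
```

```text
[ 1.900e-01  8.000e-02 -5.070e+00  1.000e-02 -1.000e-02 -1.000e-02
 -4.636e+01  2.071e+01] [0.36 0.37 0.44 0.02 0.02 0.03 0.02 0.01]
[ 656.75050605 -103.50083021  226.57401125] 57.32032211753802 18.575
```

View pics/wd_1.png

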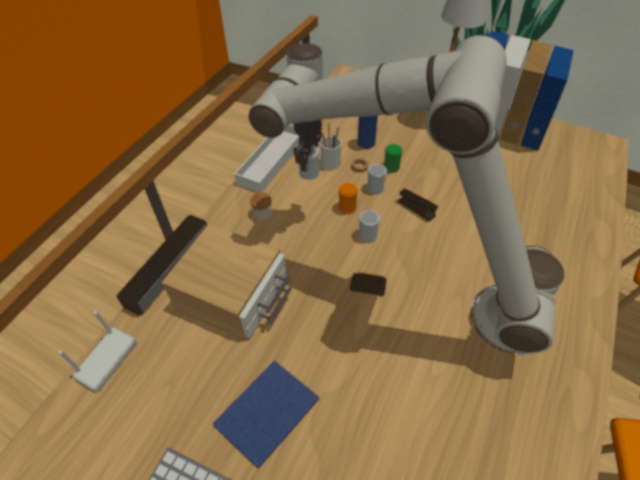

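View pics/scf.png

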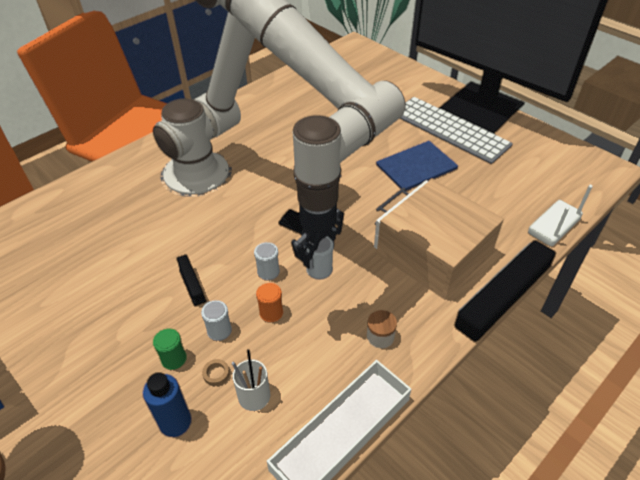

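View pics/wd_0.png

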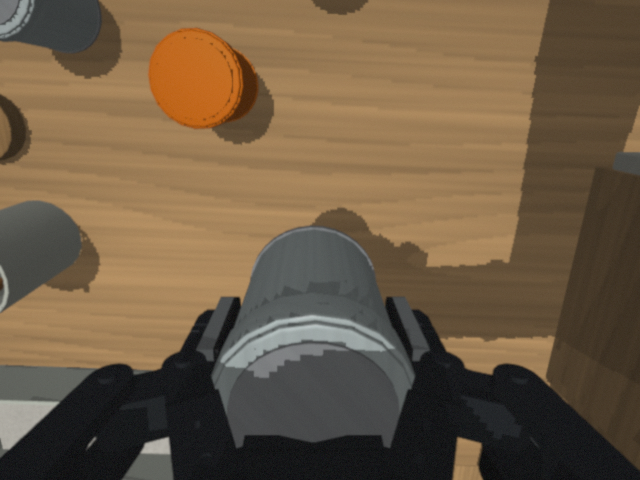

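The scene and side views show tin C upright in the gripper at (318,262) in the scene view. Tin A at (266,260) and tin B at (216,320) are standing, the drawer is flush, and nothing else has moved. I'll hand in.

```bash
python3 -c "
from bench import *
print(job_done()); s=read_state(); print(s['clock'],s['position'],s['contact_force'],s['gripper_width'])"
```

```text
the job is handed in; nothing more can be done
None
the job is handed in; nothing more can be done
```

I pushed the upper drawer shut, found the full tin and handed the job in while holding it up at about 18.6 s. No verdict was reported.

- **Drawer:** I pushed on its handle until it stopped moving and the force rose to 12 N. Later pictures show its front flush with the lower drawer's.
- **Lighter tin:** the tin at about (459, -102) mm weighed about 1.2 N. I stood it back upright on the desk.
- **Full tin:** the tin at about (657, -103) mm weighed 4.7 to 5.1 N, so it is the full one. It is held upright with the TCP at z = 226.5 mm, its underside about 178 mm above the desk. The gripper is steady at 57 mm.
- **Not weighed:** I never lifted the third tin, at about (515, -305) mm. That it is lighter is inferred, because only the full tin can weigh over 3.9 N and the others are under 3 N.

In the last pictures both other tins stand upright and nothing else on the desk looks moved. I compared the bystanders by eye only. The first camera estimates of the first tin and of the full tin differed by up to about 9 mm between views. I corrected both with the wrist camera before gripping. No check failed.

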